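Lock the door stop's nuts in the wall unit

TASK

The hexagon nut on the sliding-door stop is set; run the loose bar-handled nut above it down the stud until it bears on the tooth lock washer lying on that nut, then tighten it firmly so that the washer's teeth bite and the two nuts are locked, but not so hard that the hexagon nut is dragged round. Do not press hard on the stud or its base, let go at the end, and leave the glasses, ashtray and tin as they stand.

Things in the scene. Friction and masses are not known exactly. Their poses are not given: they have to be found in the camera images.
- stop: door stop fixed to the shelf: round steel flange 60 across and 5 high, on it a black rubber buffer 36 across up to 22 high, and through both a bare upright threaded stud 10 across whose top is 68 above the shelf. Origin on the stud's axis at the shelf's surface, z up. A low door track (6 high) runs past it on its -x side.
- first_nut: first nut: low steel hexagon nut 17 across the flats with a 25 mm flange, 10 high in all, on the rubber buffer, its underside 20 to 23 above the shelf. Origin at the centre of its underside, on the stud's axis, z up. It stays put until the nut above drags it round, at a torque of about 0.5 N m.
- hex_corner (a point): corner of the first nut's top face, 9.8 from the stud's axis: shows whether the first nut has been turned
- washer_tab (a point): root of the tab on the dark tooth lock washer (21 across, 2 thick) that lies on the first nut, 10.5 from the stud's axis, on the washer's top. The second nut comes to bear on this washer; tightened on, it carries the washer round clockwise as its teeth bite (0.34 rad at most, then solid), and the washer stays there.
- bar_nut (a point): second nut: steel hub 21 across, 9 high, on it a crossbar for the fingers 54 long, 14 wide, 16 high (8 to 24 above the hub's underside), the stud standing up through its middle and 7 to 12 above it. This point: centre of the hub's underside, on the stud's axis; x along the crossbar, z up. Starts 1.1 to 2 above the washer (13.1 to 14 above the first nut's origin), crossbar at any yaw.
- bar_mid (a point): middle of the crossbar, 16 above the second nut's underside, on the axis. Right-hand thread: clockwise from above goes down, 2 mm a turn, at about 0.02 N m. When it bears on the washer the torque jumps to 0.20 N m, then grows by 0.05 per 0.1 rad as the washer bites: 0.30 is locked, 0.31 to 0.36 is right, past 0.37 it goes solid and soon drags the first nut.
- tumbler_a: empty crystal tumbler, 74 across, 85 high, loose; origin at the centre of its underside
- tumbler_b: a second such tumbler
- ashtray: green glass ashtray, round, 90 across, 32 high, loose; origin at the centre of its underside
- tin: round aluminium tin with its screw lid on, 79 across, 46 high, loose; origin at the centre of its underside

How it is judged:
By the outcome, as a careful person would: the job done as asked, in the order asked, and still so for the second after the job is handed in, with the robot touching nothing.
It also fails if it takes over 72 s, if anything falls off the work surface, if the arm or the gripper's body presses on something with over 40 N, if the wrist force passes 120 N, or if a joint passes its speed limit or range.

ROBOT

A 7-joint arm with a two-finger parallel gripper is mounted at the origin on the work surface. World frame = base frame: x ahead of the robot, y to its left, z up, the work surface at z = 0. Lengths are in m, angles in rad, forces in N, time in s.
With the tool pointing down it reaches from about 0.4 to 0.9 m from the base axis. Payload 5.5 kg.
Tool frame: the origin (TCP) lies midway between the tips of the shut fingers; the grasp point (between the pads) lies 19 mm behind it (manip.grip_depth is the distance from the TCP to the grasp point, in m); z points along the fingers, x is the direction in which the jaws open and shut, and the axes are right-handed (so a half turn about z gives the same grasp; the last joint's range is limited). The gripper opens to 92 mm and grips with 3 to 60 N. Pads are 19 mm wide; open, the fingers measure 130 mm over their backs; the gripper's body (75 mm by 190 mm) begins 47 mm behind the grasp point.
Start: joints at [1.496, 0.501, -0.427, 1.55, 0.221, 1.138, -0.21], TCP at [0.215, -0.613, 0.227] pointing down, gripper open.
Joint ranges: [-2.88, 2.88], [-0.31, 2.03], [-1.54, 1.56], [0.2, 2.42], [-1.41, 4.55], [0.19, 2.02], [-2.57, 2.57]. Speed limits (rad/s): [2.57, 2.57, 3.14, 3.14, 3.14, 3.14, 3.14].

INTERFACE

Orientations are given as a unit quaternion [x, y, z, w].
In Python, from bench import manip, effector, viewer gives the robot as it stands. Calls block until the motion is done:
- manip.move_pose(position, orientation): joint-space move of the TCP to a pose.
- manip.servo_line(position, ori=None, vel=0.15): straight line of the TCP; ori=None keeps the orientation; vel is the mean speed in m/s.
- manip.movej(angles): joint-space move.
- effector.open_jaws() and effector.close(f_grip=None): open the fingers fully, or close them until they stop; f_grip is the grip in N (None keeps the last).
- manip.sleep(seconds).
- manip.solve_ik(position, orientation): joint angles nearest the present ones, or None.
- viewer.get_image(name): name is "scene" or "top" or "wrist"; returns the picture (400x640x3 uint8, red, green, blue); there is no depth.
- viewer.get_calibration(name): a dict with "vfov" (degrees; the focal length in pixels is half the picture's height over the tangent of half this angle, whatever the lens; pixels are square), "cx", "cy" (the principal point, pixels), "dist_coeffs" ([k1, k2, p1, p2, k3] as OpenCV has them; the pictures are not rectified), "eye" and "attitude" of the camera in the world. Camera axes: x right, y down, z forward; pixel columns grow to the right and rows downward; lengths in m; the calibration is good to about 2 mm. A picture is of the moment at which its call begins: read the wrist's pose just before it. get_calibration takes no time and is no camera call; for the wrist camera it gives the pose at the moment of the call.
A pose or a line that the arm cannot do raises manip.PlanningError and nothing moves.
- manip.hand_in(): hands the job in, once; it reports no verdict.
Readings, each from a call of its own:
- manip.current_clock(): time.
- manip.current_q(): joint angles.
- manip.current_joint_velocities(): joint speeds.
- manip.current_tau(): joint torques, N m.
- manip.current_tool_pos(): TCP position.
- manip.current_tcp_rot(): TCP orientation.
- manip.current_force(): force on the tool from outside, world axes, zero at the start.
- manip.current_wrist_torque(): the same for the moment, N m.
- manip.current_finger_gap(): finger opening in m.
Only numpy, scipy, OpenCV 4.12 (cv2) and the standard library are available. Lean on these libraries where they do the work, as an engineer would, in place of code of your own. Each camera call takes 0.05 s, during which the arm holds its last target.

## Working session

There is one attempt and no reset: what is moved stays moved. The work goes in short steps, each a Python script; the robot and the scene stay as the last script left them, time stands still between calls to the robot, and variables do not carry over. Pictures are saved under pics/ and viewed, and the job is handed in when it is done.

```bash
ls; mkdir -p pics; python3 - <<'E'
from bench import manip, effector, viewer
import cv2
for n in ["scene","top","wrist"]:
    c=viewer.get_calibration(n); print(n,c)
    cv2.imwrite(f"pics/{n}0.png",viewer.get_image(n)[:,:,::-1])
print(manip.current_clock(),manip.current_tcp_rot(),manip.current_tool_pos(),manip.current_force(),manip.current_wrist_torque())
E
```

```text
pics
scene {'vfov': 53.9026640240033, 'cx': 322.3358363707219, 'cy': 198.182190004315, 'dist_coeffs': array([-0.01046489,  0.        ,  0.        ,  0.        ,  0.        ]), 'eye': array([ 1.23132899, -0.22109855,  0.65857647]), 'attitude': array([ 0.74418794,  0.51316089, -0.23400438, -0.35789965])}
top {'vfov': 47.54949996761445, 'cx': 314.46671142498707, 'cy': 189.30765718645492, 'dist_coeffs': array([-0.07234018,  0.        ,  0.        ,  0.        ,  0.        ]), 'eye': array([0.34945617, 0.05708461, 1.24014542]), 'attitude': array([ 0.70439398, -0.70427866,  0.06772924, -0.05686328])}
wrist {'vfov': 64.76659408735432, 'cx': 319.31774790295117, 'cy': 194.44150699100413, 'dist_coeffs': array([-0.03317649,  0.        ,  0.        ,  0.        ,  0.        ]), 'eye': array([ 0.28275226, -0.58894925,  0.38274495]), 'attitude': array([ 0.80820065, -0.57309887, -0.07888465,  0.1102116 ])}
0.15 [ 8.15924280e-01 -5.78158267e-01 -6.10375116e-04 -4.62372836e-04] [ 0.21519885 -0.61276945  0.22589347] [-0.04335834 -0.1095564  -0.02813551] [-0.04258335  0.00949845 -0.0138536 ]
```

View pics/scene0.png

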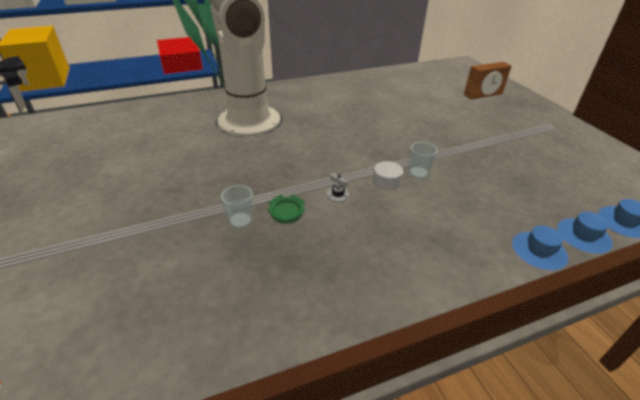

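View pics/top0.png

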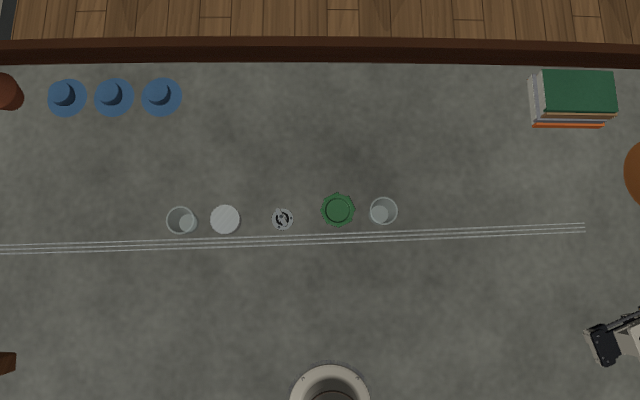

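View pics/wrist0.png

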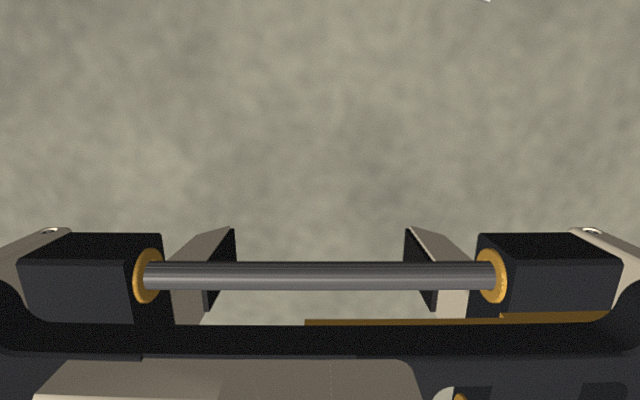

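The scene and top views show the row of tumbler, tin, stop (top px 282,219), ashtray and tumbler. I'll write the helpers and enlarge the stop.

```bash
cat > h.py <<'E'
from bench import manip, effector, viewer
import cv2, numpy as np
from scipy.spatial.transform import Rotation as R
def K(c):
    f=200/np.tan(np.radians(c['vfov'])/2); return np.array([[f,0,c['cx']],[0,f,c['cy']],[0,0,1.]])
def ray(c,uv):
    p=cv2.undistortPoints(np.array([[uv]],float),K(c),c['dist_coeffs'])[0,0]
    d=R.from_quat(c['attitude']).apply([p[0],p[1],1]); return c['eye'],d/np.linalg.norm(d)
def onz(c,uv,z):
    e,d=ray(c,uv); return e+d*(z-e[2])/d[2]
def proj(c,P):
    r=R.from_quat(c['attitude']).inv(); t=-r.apply(c['eye'])
    return cv2.projectPoints(np.atleast_2d(np.array(P,float)),r.as_rotvec(),t,K(c),c['dist_coeffs'])[0][:,0]
def tri(obs):
    A=np.zeros((3,3));b=np.zeros(3)
    for c,uv in obs:
        e,d=ray(c,uv);M=np.eye(3)-np.outer(d,d);A+=M;b+=M@e
    return np.linalg.solve(A,b)
def down(phi): # jaw axis x at yaw phi, tool z down
    return (R.from_euler('z',phi)*R.from_euler('x',np.pi)).as_quat()
def crop(img,u,v,w,h,s,name):
    a=img[v:v+h,u:u+w,::-1]; cv2.imwrite('pics/'+name,cv2.resize(a,None,fx=s,fy=s,interpolation=cv2.INTER_CUBIC))
E
python3 - <<'E'
from h import *
t=cv2.imread('pics/top0.png')[:,:,::-1]; s=cv2.imread('pics/scene0.png')[:,:,::-1]
crop(t,260,200,44,36,12,'t1.png'); crop(s,316,164,44,40,12,'s1.png')
c=viewer.get_calibration('top')
for n,uv,z in [('stop',(282,219),.06),('stopbase',(282,219),0.0),('ash',(338,210),.03),('tumbB',(383,211),.085),('tin',(225,219),.046),('tumA',(181,220),.085)]:
    print(n,onz(c,uv,z))
print(onz(c,(0,252),0),onz(c,(580,228),0), onz(c,(280,238),0))
E
```

```text
stop [0.48105157 0.12356607 0.06      ]
stopbase [0.48774204 0.12694607 0.        ]
ash [ 0.50880147 -0.02493893  0.03      ]
tumbB [ 0.49898279 -0.13719135  0.085     ]
tin [0.48234103 0.27497779 0.046     ]
tumA [0.4751029  0.38085702 0.085     ]
[0.39185862 0.91399887 0.        ] [ 0.46037714 -0.71447587  0.        ] [0.43574431 0.13184696 0.        ]
```

View pics/t1.png

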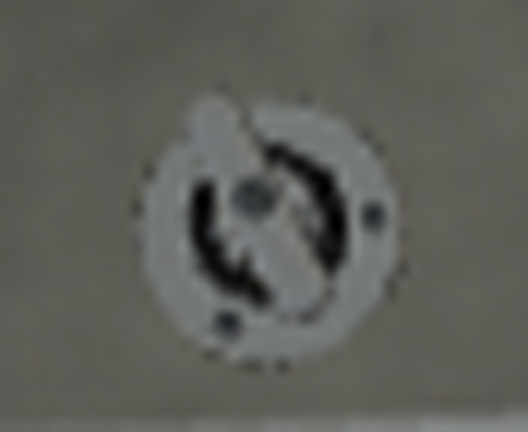

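View pics/s1.png

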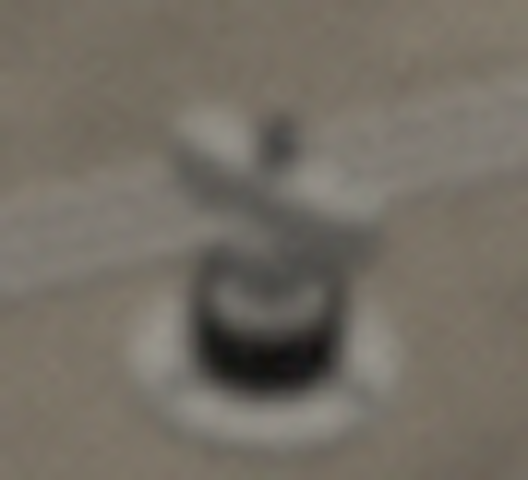

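```bash
python3 - <<'E'
from h import *
c=viewer.get_calibration('wrist'); T=R.from_quat(manip.current_tcp_rot()); p=manip.current_tool_pos()
print('cam off tool',T.inv().apply(c['eye']-p)); print('cam R in tool\n',(T.inv()*R.from_quat(c['attitude'])).as_matrix().round(3))
g=manip.current_finger_gap(); print('gap',g, manip.grip_depth)
for y in(-.0095,.0095):
  for z in(0,-.01,-.019,-.03,-.038): print(y,z,proj(c,p+T.apply([-g/2,y,z]))[0].round(0),proj(c,p+T.apply([g/2,y,z]))[0].round(0))
ct=viewer.get_calibration('top')
f=lambda u,v:(260+(u+.5)/12-.5,200+(v+.5)/12-.5)
print('flange',onz(ct,f(270,233),.005)); 
a=onz(ct,f(205,97),.059);b=onz(ct,f(303,315),.057);print('bar',a,b,(a+b)/2,np.linalg.norm(a-b),np.degrees(np.arctan2(*(a-b)[1::-1])))
print('stud top',onz(ct,f(256,199),.068))
E
```

```text
cam off tool [-0.0002666  -0.07165005 -0.15698059]
cam R in tool
 [[ 1.    -0.001  0.   ]
 [ 0.001  0.963  0.269]
 [-0.001 -0.269  0.963]]
gap 0.0918621232064447 0.0188
-0.0095 0 [234. 228.] [406. 228.]
-0.0095 -0.01 [229. 235.] [411. 235.]
-0.0095 -0.019 [223. 242.] [416. 242.]
-0.0095 -0.03 [216. 253.] [424. 252.]
-0.0095 -0.038 [210. 261.] [430. 261.]
0.0095 0 [236. 260.] [403. 260.]
0.0095 -0.01 [232. 269.] [408. 269.]
0.0095 -0.019 [227. 278.] [413. 278.]
0.0095 -0.03 [220. 290.] [420. 290.]
0.0095 -0.038 [215. 301.] [425. 300.]
flange [0.48729895 0.12655187 0.005     ]
bar [0.51111015 0.13803876 0.059     ] [0.4635882  0.11626361 0.057     ] [0.48734918 0.12715119 0.058     ] 0.052311501166624204 24.617837917229675
stud top [0.48764892 0.12611348 0.068     ]
```

```bash
python3 - <<'E'
from h import *
w=cv2.imread('pics/wrist0.png')[:,:,::-1]; crop(w,150,200,340,140,2.3,'w1.png')
E
```

```text
(no output)
```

View pics/w1.png

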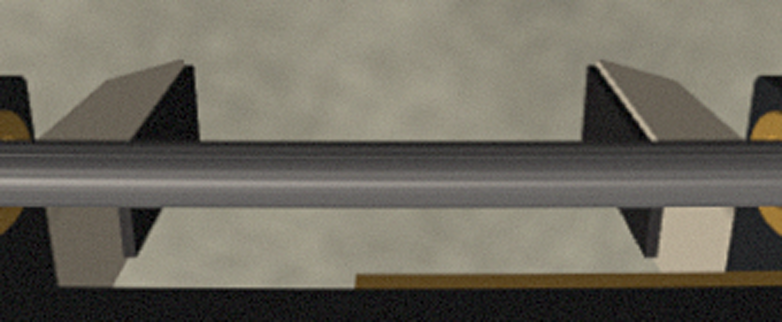

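```bash
python3 - <<'E'
from h import *
C=np.array([.4874,.1266,0])
for k in range(0,2):
  phi=np.radians(24.6+90+180*k)
  q=manip.solve_ik(C+[0,0,.13],down(phi)); print(np.degrees(phi),q)
  # view: stop at image centre: camera offset
  T=R.from_quat(down(phi)); 
  P=C+[0,0,.12]-T.apply([0,-.028,0]); print('view',P,manip.solve_ik(P,down(phi)))
q0=manip.current_q(); print(q0)
E
```

```text
114.6 [ 0.65645237  0.74542852 -1.29973416  1.98230739  0.82739655  1.0923866
  0.9831251 ]
view [0.51285861 0.13825586 0.12      ] [ 0.61266495  0.82857136 -1.30229132  1.92346481  0.897472    1.14071418
  0.94695993]
294.6 [ 0.5814543   0.62458927 -1.14789653  1.98388064  0.68959626  0.99386924
 -2.04696298]
view [0.46194139 0.11494414 0.12      ] [ 0.61352457  0.58844059 -1.14540217  2.05433228  0.67632061  0.94033062
 -2.04191191]
[ 1.49623383  0.50168253 -0.42687219  1.55119933  0.22084422  1.1383058
 -0.21030043]
```

```bash
python3 - <<'E'
from h import *
C=np.array([.4874,.1266,0]); phi=np.radians(294.6)
T=R.from_quat(down(phi))
P=C+[0,0,.25]-T.apply([0,-.028,0])
manip.move_pose(P,down(phi)); print(manip.current_clock(), manip.current_q())
P[2]=.13
manip.servo_line(P); print(manip.current_clock(),manip.current_tool_pos()-P)
import pickle
c=viewer.get_calibration('wrist'); w=viewer.get_image('wrist'); pickle.dump(c,open('c2.pkl','wb')); cv2.imwrite('pics/w2.png',w[:,:,::-1])
print(proj(c,C+[0,0,.06]))
crop(w,180,40,280,210,2.8,'w2c.png')
E
```

```text
2.8667 [ 0.84783343  0.51643001 -1.4623536   1.92863021  0.55266868  1.20857175
 -1.95675582]
3.8167 [0.00052126 0.00041669 0.00064693]
[[319.89199577 169.3557197 ]]
```

View pics/w2c.png

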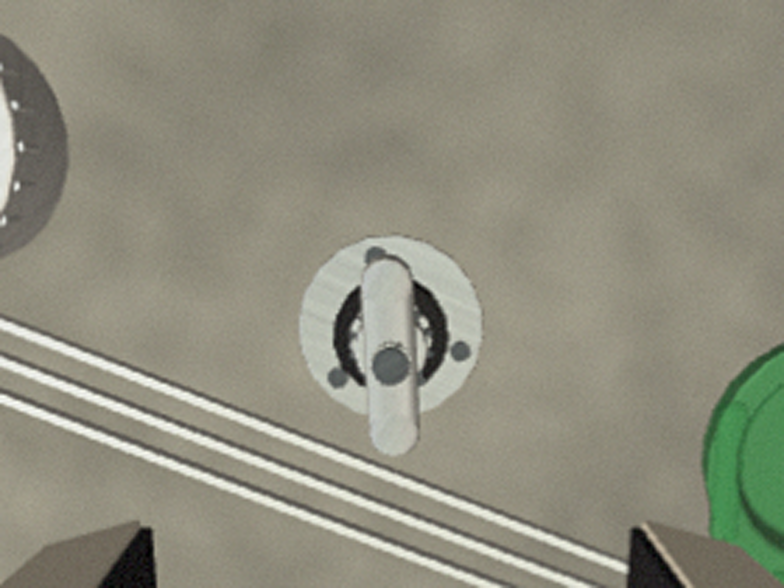

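```bash
python3 - <<'E'
from h import *
import pickle
c=pickle.load(open('c2.pkl','rb')); w=cv2.imread('pics/w2.png')[:,:,::-1]; crop(w,282,118,76,76,8,'w2d.png')
f=lambda u,v:(180+(u+.5)/2.8-.5,40+(v+.5)/2.8-.5)
print('stud',onz(c,f(392,365),.068),'fl',onz(c,f(391,327),.005))
for z in(.057,.059,.061):
  a=onz(c,f(387,260),z);b=onz(c,f(394,456),z);d=a-b;print(z,np.linalg.norm(d),(a+b)/2,np.degrees(np.arctan2(d[1],d[0])))
C=np.array([.4874,.1266,.04])
for tilt in(20,30,40,50):
 for s in (1,):
  for phi in (294.6,250,340,204.6,24.6):
   T=R.from_euler('z',np.radians(phi))*R.from_euler('x',np.pi)*R.from_euler('x',np.radians(-tilt)) 
   camR=T*R.from_matrix([[1,0,0],[0,.963,.269],[0,-.269,.963]])
   eye=C-camR.apply([0,0,.19]); tcp=eye-T.apply([0,-.07165,-.157])
   v=camR.apply([0,0,1]); print(tilt,phi,np.degrees(np.arccos(-v[2])).round(),eye.round(3),tcp.round(3),manip.solve_ik(tcp,T.as_quat()) is not None)
E
```

```text
stud [0.48829528 0.12719575 0.068     ] fl [0.48826858 0.12742558 0.005     ]
0.057 0.052766349586571434 [0.48720122 0.12708313 0.057     ] 26.56953464898216
0.059 0.05230885768147201 [0.48754906 0.12724224 0.059     ] 26.56953464898213
0.061 0.05185136577637255 [0.4878969  0.12740135 0.061     ] 26.569534648982135
20 294.6 36.0 [0.588 0.173 0.194] [0.478 0.122 0.071] True
20 250 36.0 [0.591 0.089 0.194] [0.478 0.13  0.071] True
20 340 36.0 [0.525 0.231 0.194] [0.484 0.117 0.071] True
20 204.6 36.0 [0.533 0.026 0.194] [0.483 0.136 0.071] True
20 24.6 36.0 [0.441 0.227 0.194] [0.492 0.117 0.071] True
30 294.6 46.0 [0.611 0.183 0.173] [0.483 0.125 0.073] True
30 250 46.0 [0.615 0.08  0.173] [0.483 0.128 0.073] True
30 340 46.0 [0.534 0.254 0.173] [0.486 0.122 0.073] True
30 204.6 46.0 [0.544 0.003 0.173] [0.485 0.131 0.073] True
30 24.6 46.0 [0.431 0.25  0.173] [0.489 0.122 0.073] True
40 294.6 56.0 [0.63  0.192 0.147] [0.488 0.127 0.073] True
40 250 56.0 [0.635 0.073 0.147] [0.488 0.126 0.073] True
40 340 56.0 [0.541 0.274 0.147] [0.488 0.128 0.073] True
40 204.6 56.0 [ 0.553 -0.016  0.147] [0.488 0.126 0.073] True
40 24.6 56.0 [0.422 0.269 0.147] [0.487 0.127 0.073] True
50 294.6 66.0 [0.645 0.199 0.118] [0.494 0.129 0.072] True
50 250 66.0 [0.65  0.067 0.118] [0.494 0.124 0.072] True
50 340 66.0 [0.547 0.289 0.118] [0.49  0.133 0.072] True
50 204.6 66.0 [ 0.559 -0.031  0.118] [0.49  0.12  0.072] True
50 24.6 66.0 [0.415 0.284 0.118] [0.485 0.133 0.072] True
```

View pics/w2d.png

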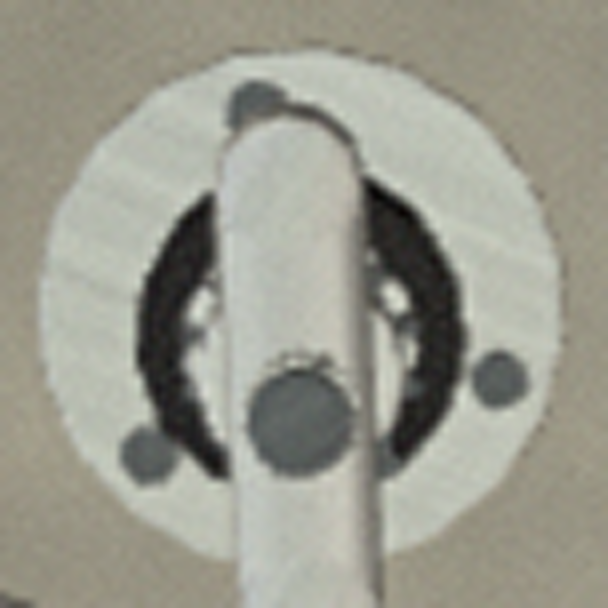

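```bash
cat >> h.py <<'E'
def viewpose(C,phi,tilt,dist):
   T=R.from_euler('z',np.radians(phi))*R.from_euler('x',np.pi)*R.from_euler('x',np.radians(-tilt))
   camR=T*R.from_matrix([[1,0,0],[0,.963,.269],[0,-.269,.963]])
   eye=C-camR.apply([0,0,dist]); return eye-T.apply([0,-.07165,-.157]),T.as_quat(),eye
E
python3 - <<'E'
from h import *
import pickle
C=np.array([.488,.127,.035])
for phi in(150,165,180,200):
  p,o,e=viewpose(C,phi,30,.24); print(phi,p,e,manip.solve_ik(p,o))
p,o,e=viewpose(C,180,30,.24)
manip.move_pose(p,o)
print(manip.current_clock())
c=viewer.get_calibration('wrist'); w=viewer.get_image('wrist'); pickle.dump(c,open('c3.pkl','wb')); cv2.imwrite('pics/w3.png',w[:,:,::-1])
u,v=proj(c,C)[0].astype(int);print(u,v)
crop(w,u-50,v-55,100,100,6,'w3c.png')
E
```

```text
150 [0.47252848 0.10020255 0.10275747] [ 0.40225312 -0.02151795  0.20289846] [-0.1298611   0.31592151  0.23531766  2.32549743 -1.16372491  0.59689785
 -2.55746064]
165 [0.47999135 0.09711133 0.10275747] [ 0.44361415 -0.03865025  0.20289846] [ 0.10598131  0.3810457   0.01462814  2.19770559 -0.89481311  0.69515795
 -2.54229199]
180 [0.488      0.09605697 0.10275747] [ 0.488      -0.04449375  0.20289846] [ 0.29175387  0.46246487 -0.20571913  2.06244218 -0.62682778  0.78869295
 -2.55225511]
200 [0.49858314 0.09792306 0.10275747] [ 0.54665432 -0.03415141  0.20289846] [ 0.41475724  0.58660193 -0.42613255  1.88591669 -0.31456231  0.93919744
 -2.54715973]
5.1
317 194
```

View pics/w3c.png

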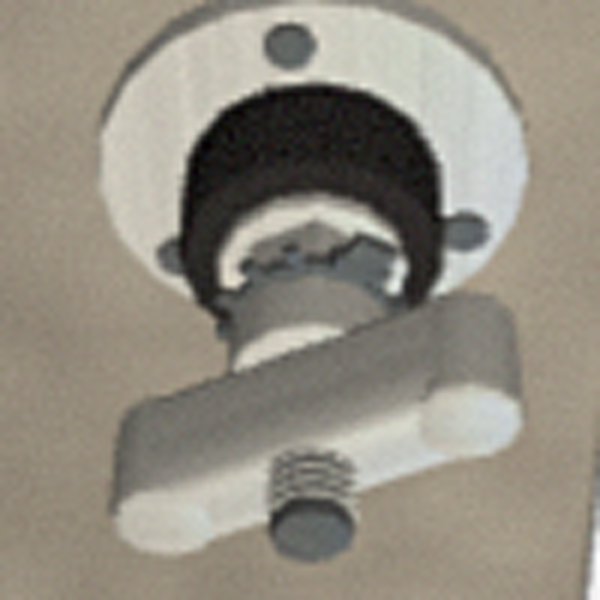

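View pics/w3.png

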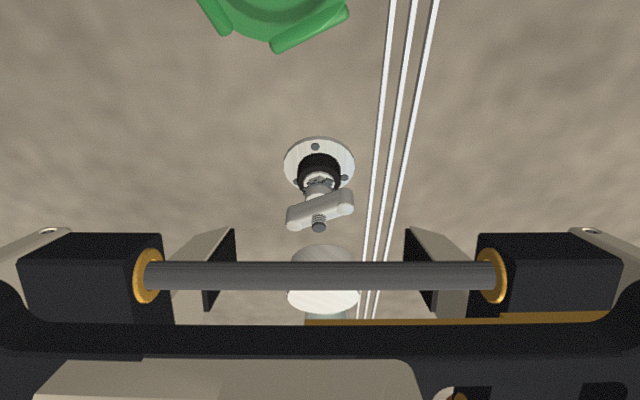

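The view from -y shows the hex corner at about crop (318,222) and the tab at about crop (370,255), with the ashtray, tin and stop undisturbed. I'll enlarge it and get the angles.

```bash
python3 - <<'E'
from h import *
import pickle
c=pickle.load(open('c3.pkl','rb')); w=cv2.imread('pics/w3.png')[:,:,::-1]; 
u0,v0=296,166
crop(w,u0,v0,50,36,15,'w3d.png')
C=np.array([.488,.127,0])
# silhouette markers: stud top, flange
print(proj(c,C+[0,0,.068]),proj(c,C+[0,0,.005]))
for z in (.0305,.033):
  for a in range(-150,-30,15): print(z,a,[(15*(q-[u0,v0]+.5)).round() for q in proj(c,C+np.array([np.cos(np.radians(a)),np.sin(np.radians(a)),0])*(.0105 if z>.032 else .0098)+[0,0,z])])
E
```

```text
[[317.57264614 229.30893541]] [[317.90933882 169.00765796]]
0.0305 -150 [array([502., 311.])]
0.0305 -135 [array([472., 282.])]
0.0305 -120 [array([432., 260.])]
0.0305 -105 [array([385., 245.])]
0.0305 -90 [array([334., 240.])]
0.0305 -75 [array([283., 245.])]
0.0305 -60 [array([236., 259.])]
0.0305 -45 [array([196., 281.])]
0.033 -150 [array([515., 341.])]
0.033 -135 [array([483., 310.])]
0.033 -120 [array([440., 285.])]
0.033 -105 [array([389., 270.])]
0.033 -90 [array([334., 265.])]
0.033 -75 [array([279., 270.])]
0.033 -60 [array([228., 285.])]
0.033 -45 [array([185., 309.])]
```

View pics/w3d.png

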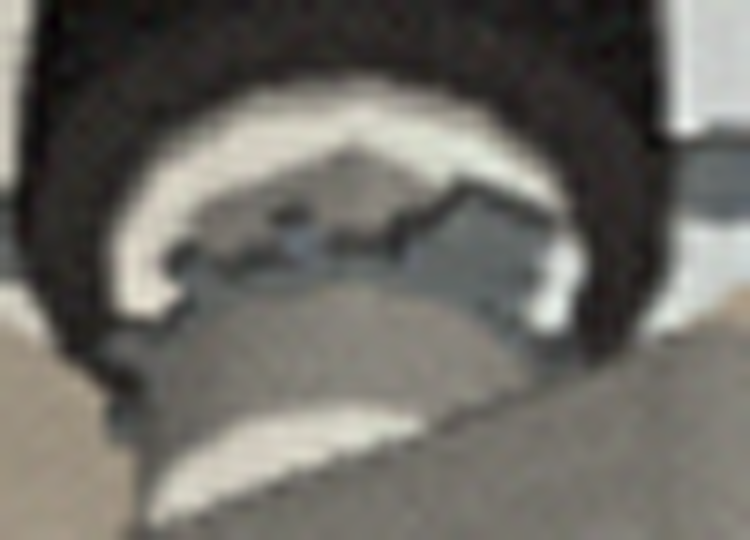

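```bash
cat >> h.py <<'E'
def ft(n=5,dt=.02):
    a=[]
    for _ in range(n): manip.sleep(dt); a.append(np.r_[manip.current_force(),manip.current_wrist_torque()])
    return np.mean(a,0)
def st(): 
    p=manip.current_tool_pos(); r=R.from_quat(manip.current_tcp_rot()).as_matrix()
    return p.round(4), np.degrees(np.arctan2(r[1,0],r[0,0])).round(2), (r[:,2]).round(4)
E
python3 - <<'E'
from h import *
p=manip.current_tool_pos(); manip.servo_line(p+[0,-.02,.06],vel=.2)
C=np.array([.488,.127,0]); o=down(np.radians(296))
manip.move_pose(C+[0,0,.14],o); print(manip.current_clock(),manip.current_q().round(3),st())
manip.servo_line(C+[0,0,.085],o,vel=.1); manip.sleep(.3)
print(manip.current_clock(),st(),ft(10).round(3),manip.current_tau().round(3)); 
w=viewer.get_image('wrist');cv2.imwrite('pics/w4.png',w[:,:,::-1])
E
```

```text
6.5667 [-0.042  0.342 -0.313  1.994  0.139  0.829 -1.553] (array([0.487 , 0.1263, 0.139 ]), np.float64(-64.18), array([-2.9e-03, -1.0e-04, -1.0e+00]))
7.5667 (array([0.4884, 0.1271, 0.0855]), np.float64(-64.0), array([ 1.1e-03,  2.0e-04, -1.0e+00])) [-0.206  0.124 -0.189 -0.019 -0.002  0.005] [ 5.0000e-03 -4.5904e+01 -2.9460e+00 -2.0388e+01 -1.4000e-02 -8.4000e-02
 -0.0000e+00]
```

View pics/w4.png

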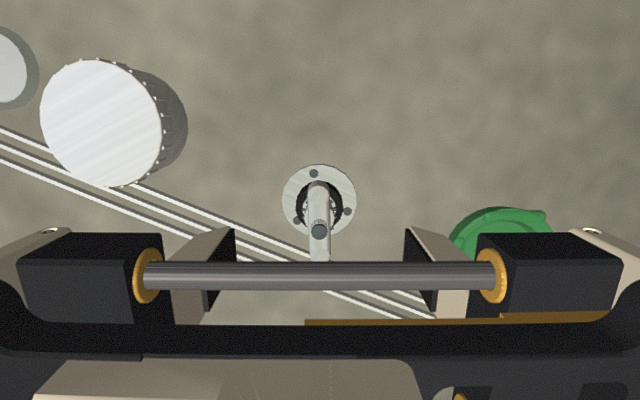

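The bar is lined up with the jaws' mid-plane (stud at 319,231) and both fingers are clear of the tin and ashtray. Next I'll descend and grip lightly.

```bash
python3 - <<'E'
from h import *
C=np.array([.488,.127,0]); o=down(np.radians(296))
manip.servo_line(C+[0,0,.048],o,vel=.06); manip.sleep(.2)
print(manip.current_clock(),st(),ft(5).round(3))
effector.close(12); manip.sleep(.3)
print(manip.current_clock(),manip.current_finger_gap(),st(),ft(10).round(3),manip.current_q().round(4))
E
```

```text
8.75 (array([0.4884, 0.1271, 0.0484]), np.float64(-64.0), array([ 8.e-04,  2.e-04, -1.e+00])) [ 0.107  0.053  0.102  0.013 -0.015  0.018]
10.3167 0.013883828426333199 (array([0.488 , 0.1271, 0.048 ]), np.float64(-63.99), array([-0.e+00,  1.e-04, -1.e+00])) [-0.557  1.064  0.083  0.259  0.086  0.003] [-0.0841  0.4913 -0.2706  2.0423  0.2142  0.6342 -1.6142]
```

```bash
python3 - <<'E'
from h import *
import json
C=np.array([.488,.127]); phi=np.radians(296); z=.048
for k in range(3):
    d=.3; phi-=d; z-=d*.002/(2*np.pi)
    t=manip.current_clock()
    q=manip.solve_ik([*C,z],down(phi)); q=np.array(q)
    print(np.abs(q-manip.current_q()).round(3))
    manip.servo_line([*C,z],down(phi)); t1=manip.current_clock()
    print(t1-t,st(),ft(5).round(3),manip.current_q()[6].round(3),manip.current_finger_gap())
json.dump([phi,z],open('s.json','w')); print(manip.current_clock())
E
```

```text
[0.061 0.007 0.074 0.002 0.059 0.008 0.248]
0.4499999999999993 (array([0.488 , 0.1272, 0.0479]), np.float64(-80.99), array([ 0.e+00, -1.e-04, -1.e+00])) [-0.524  1.643  0.245  0.354  0.155  0.021] -1.861 0.014024557121129058
[0.062 0.005 0.075 0.002 0.059 0.006 0.25 ]
0.4499999999999993 (array([0.4879, 0.1272, 0.0478]), np.float64(-98.14), array([ 0.,  0., -1.])) [-0.563  2.332  0.089  0.546  0.184 -0.023] -2.108 0.013991260836159107
[0.063 0.003 0.076 0.002 0.06  0.004 0.25 ]
0.4499999999999993 (array([0.488 , 0.1273, 0.0477]), np.float64(-115.32), array([ 0.e+00,  1.e-04, -1.e+00])) [-0.546  2.705  0.435  0.728  0.231 -0.004] -2.355 0.013952883618282227
12.0833
```

```bash
python3 - <<'E'
from h import *
import json
phi,z=json.load(open('s.json')); C=np.array([.488,.127])
d=.15; phi-=d; z-=d*.002/(2*np.pi)
manip.servo_line([*C,z],down(phi)); print(ft(3).round(3),manip.current_q().round(3))
effector.open_jaws(); print(manip.current_clock(), ft(5).round(3))
C=np.array([.488,.1274])
for k in range(3):
    phi+=np.pi/3; manip.servo_line([*C,z],down(phi)); print(manip.current_clock(),st(),manip.current_q().round(3))
manip.sleep(.2); b=ft(8); print('bias',b.round(3))
w=viewer.get_image('wrist');cv2.imwrite('pics/w5.png',w[:,:,::-1])
json.dump([phi,z,b.tolist(),C.tolist()],open('s.json','w')); print(manip.current_clock())
E
```

```text
[-0.538  2.417  0.284  0.889  0.246 -0.02 ] [-0.302  0.477 -0.008  2.05   0.006  0.615 -2.476]
13.725 [-0.124  0.232 -0.218  0.056  0.058  0.033]
15.0083 (array([0.488 , 0.1273, 0.0477]), np.float64(-64.23), array([ 0.e+00, -1.e-04, -1.e+00])) [-0.088  0.492 -0.267  2.042  0.212  0.633 -1.617]
16.2083 (array([0.488 , 0.1274, 0.0477]), np.float64(-4.23), array([ 1.e-04, -1.e-04, -1.e+00])) [ 0.12   0.535 -0.522  2.035  0.419  0.676 -0.748]
17.4083 (array([0.488 , 0.1274, 0.0477]), np.float64(55.78), array([ 0.e+00, -1.e-04, -1.e+00])) [ 0.31   0.611 -0.769  2.03   0.626  0.749  0.126]
bias [ 0.086  0.081  0.262  0.059 -0.154 -0.006]
17.7917
```

View pics/w5.png

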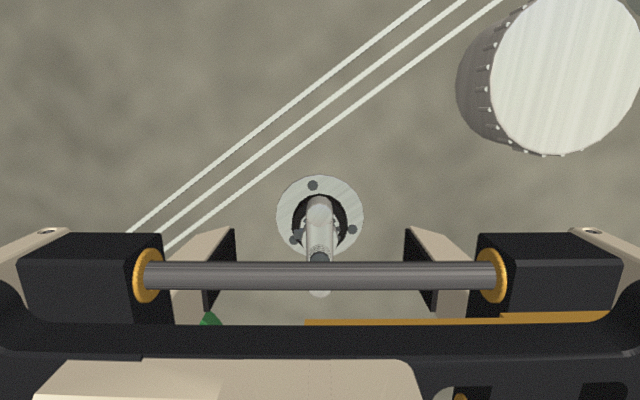

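The bar still lies square between the jaws, so the nut turned with the tool. I'll grip firmly and run down, checking torque at each step.

```bash
cat > run.py <<'E'
from h import *
import json
def go(tot,tot_end,grip,fast_until,step=.1,stop=.11):
    phi,z,b,C=json.load(open('s.json')); b=np.array(b)
    if grip: 
        effector.close(grip); manip.sleep(.15); print('gap',manip.current_finger_gap(),(ft(5)-b).round(3))
    while tot<tot_end-1e-6:
        d=min(.4 if tot+.4<=fast_until else step,tot_end-tot)
        phi-=d; z-=d*.002/(2*np.pi); tot+=d
        q=manip.solve_ik([*C,z],down(phi))
        if q is None or q[6]<-2.53: print('limit',q); phi+=d;z+=d*.002/(2*np.pi);tot-=d;break
        manip.servo_line([*C,z],down(phi)); f=ft(4)-b
        print(round(tot,3),round(manip.current_clock(),2),st()[1],'F',f[:3].round(2),'Mz',f[5].round(3),manip.current_q()[6].round(3),round(manip.current_finger_gap()*1e3,2))
        if f[5]>stop or np.linalg.norm(f[:3])>12: print('STOP');break
    b=b.tolist(); json.dump([phi,z,b,C],open('s.json','w')); print('tot',tot)
E
python3 - <<'E'
from run import *
go(1.05,3.4,40,3.4)
E
```

```text
gap 0.01333377158005449 [-0.368  0.333 -0.52   0.028 -0.037  0.017]
1.45 19.83 33.05 F [ 0.47  0.29 -1.22] Mz -0.016 -0.207 13.42
1.85 20.45 10.16 F [ 0.8   0.56 -0.83] Mz -0.007 -0.54 13.39
2.25 21.07 -12.76 F [ 0.84  0.64 -0.84] Mz 0.004 -0.873 13.44
2.65 21.68 -35.68 F [ 1.01  0.58 -0.87] Mz -0.007 -1.205 13.43
3.05 22.3 -58.6 F [ 1.86  0.01 -1.1 ] Mz 0.003 -1.536 13.41
3.15 22.62 -64.28 F [ 1.92 -0.04 -1.45] Mz -0.014 -1.618 13.68
3.25 22.93 -69.98 F [ 2.47 -0.06 -1.2 ] Mz -0.007 -1.701 13.78
3.35 23.25 -75.71 F [ 2.72 -0.34 -1.37] Mz -0.003 -1.783 13.62
3.4 23.57 -78.66 F [ 2.39 -0.23 -1.58] Mz -0.006 -1.826 13.34
tot 3.4
```

```bash
python3 - <<'E'
from run import *
go(3.4,6.6,None,0)
E
```

```text
3.5 23.88 -84.32 F [ 2.63 -0.68 -1.44] Mz 0.0 -1.907 13.81
3.6 24.2 -90.04 F [ 2.76 -0.25 -1.97] Mz 0.018 -1.99 13.6
3.7 24.52 -95.76 F [ 2.99 -0.63 -1.37] Mz -0.002 -2.072 13.37
3.8 24.83 -101.49 F [ 2.94 -0.84 -1.23] Mz 0.007 -2.154 13.55
3.9 25.15 -107.22 F [ 2.63 -0.96 -1.62] Mz -0.013 -2.237 13.5
4.0 25.47 -112.94 F [ 3.15 -0.87 -1.07] Mz -0.02 -2.319 13.44
4.1 25.78 -118.68 F [ 3.1  -1.62 -1.34] Mz -0.013 -2.401 13.32
4.2 26.1 -124.41 F [ 3.23 -0.9  -1.37] Mz 0.003 -2.481 13.23
limit [-0.35323685  0.47883182  0.0538258   2.05170615 -0.0431546   0.61208505
 -2.54554572]
tot 4.199999999999999
```

```bash
python3 - <<'E'
from run import *
phi,z,b,C=json.load(open('s.json'))
effector.open_jaws(); C=[.4882,.1273]
for k in range(3):
    phi+=np.pi/3; manip.servo_line([*C,z],down(phi))
manip.sleep(.3); b=ft(12); print('bias',b.round(3),st(),manip.current_q().round(3))
json.dump([phi,z,b.tolist(),C],open('s.json','w')); print(manip.current_clock())
go(4.2,6.9,45,0)
E
```

```text
bias [-0.186 -0.17  -0.002  0.06  -0.162 -0.019] (array([0.4882, 0.1273, 0.0467]), np.float64(55.35), array([ 0., -0., -1.])) [ 0.306  0.611 -0.764  2.03   0.625  0.746  0.12 ]
31.5
gap 0.013776038603081023 [ 0.681  0.388  0.406  0.003 -0.022 -0.005]
4.3 33.24 49.79 F [ 0.31  0.65 -0.52] Mz -0.015 0.039 13.43
4.4 33.56 44.12 F [0.54 0.26 0.31] Mz 0.01 -0.044 13.53
4.5 33.88 38.4 F [0.44 0.63 0.2 ] Mz 0.01 -0.128 13.37
4.6 34.19 32.68 F [ 0.38  0.08 -0.05] Mz -0.015 -0.211 13.36
4.7 34.51 26.96 F [ 0.67  0.25 -0.02] Mz 0.118 -0.295 13.55
STOP
tot 4.699999999999998
```

```bash
cat > tight.py <<'E'
from run import *
def tight(steps):
    phi,z,b,C=json.load(open('s.json')); b=np.array(b)
    for d in steps:
        phi-=d; z-=d*.002/(2*np.pi)
        manip.servo_line([*C,z],down(phi)); manip.sleep(.1); f=ft(15)-b
        print(d,round(manip.current_clock(),2),st()[1],'cmd',np.degrees(phi).round(2)%360,'F',f[:3].round(2),'Mz',f[5].round(3),round(manip.current_finger_gap()*1e3,2),manip.current_tau()[[4,6]].round(3))
        if f[5]>.325: break
    json.dump([phi,z,b.tolist(),C],open('s.json','w'))
E
python3 - <<'E'
from tight import *
tight([0,.05,.05,.05])
E
```

```text
0 35.11 26.72 cmd 26.70999999999998 F [0.1  0.22 0.58] Mz 0.151 13.59 [-0.15  -0.124]
0.05 35.71 23.87 cmd 23.850000000000023 F [0.08 0.05 0.93] Mz 0.187 13.68 [-0.188 -0.173]
0.05 36.31 21.0 cmd 20.980000000000018 F [-0.01 -0.11  1.21] Mz 0.223 13.18 [-0.198 -0.197]
0.05 36.91 18.13 cmd 18.120000000000005 F [-0.11 -0.02  1.51] Mz 0.24 13.55 [-0.209 -0.221]
```

```bash
python3 - <<'E'
from tight import *
tight([.05,.05,.04])
E
```

```text
0.05 37.51 15.27 cmd 15.25 F [-0.36 -0.18  2.11] Mz 0.27 13.51 [-0.22  -0.245]
0.05 38.11 12.41 cmd 12.389999999999986 F [-0.18 -0.14  2.5 ] Mz 0.294 13.37 [-0.23 -0.27]
0.04 38.71 10.1 cmd 10.089999999999975 F [-0.53 -0.13  2.97] Mz 0.328 13.18 [-0.249 -0.301]
```

```bash
python3 - <<'E'
from tight import *
tight([.03])
f=ft(25); print('avg Mz',f[5]-json.load(open('s.json'))[2][5], np.mean([manip.current_tau()[6]]))
E
```

```text
0.03 39.31 8.39 cmd 8.379999999999995 F [-0.56 -0.47  3.37] Mz 0.442 13.49 [-0.354 -0.426]
avg Mz 0.452031577051293 -0.4314788896590471
```

The torque jumped to 0.44–0.45 on the last 0.03 rad, so the washer has gone solid earlier than the wrist reading suggested. That is still under the 0.5 drag torque. I'll ease the tool back to unload without reversing the nut, then open and inspect.

```bash
python3 - <<'E'
from tight import *
tight([-.015])
effector.open_jaws(); manip.sleep(.2)
phi,z,b,C=json.load(open('s.json'))
print('free',(ft(20)-b).round(3),manip.current_tau()[[4,6]],manip.current_clock(),st())
E
```

```text
-0.015 40.33 9.23 cmd 9.230000000000018 F [-0.54 -0.54  3.65] Mz 0.315 13.41 [-0.226 -0.287]
free [ 0.134  0.022  0.054 -0.057  0.048  0.017] [-4.73922340e-02  3.88650392e-05] 42.1583 (array([0.4882, 0.1273, 0.0464]), np.float64(9.23), array([-0.,  0., -1.]))
```

```bash
python3 - <<'E'
from h import *
import pickle
p=manip.current_tool_pos(); manip.servo_line(p+[0,0,.11],vel=.12)
C=np.array([.488,.127,.035])
p,o,e=viewpose(C,180,30,.24)
print(manip.solve_ik(p+[0,-.02,.06],o))
manip.move_pose(p+[0,-.02,.06],o); manip.servo_line(p,o)
manip.sleep(.2);print(manip.current_clock())
c=viewer.get_calibration('wrist'); w=viewer.get_image('wrist'); pickle.dump(c,open('c6.pkl','wb')); cv2.imwrite('pics/w6.png',w[:,:,::-1])
print(proj(c,C),proj(pickle.load(open('c3.pkl','rb')),C))
crop(w,296,166,50,36,15,'w6d.png'); crop(w,267,139,100,100,6,'w6c.png')
E
```

```text
[-0.70488764  0.63681537  1.1330805   2.05621579 -1.08775271  1.34835345
 -2.15424108]
45.6
[[319.7103583 195.6986143]] [[317.76396344 194.96156324]]
```

View pics/w6d.png

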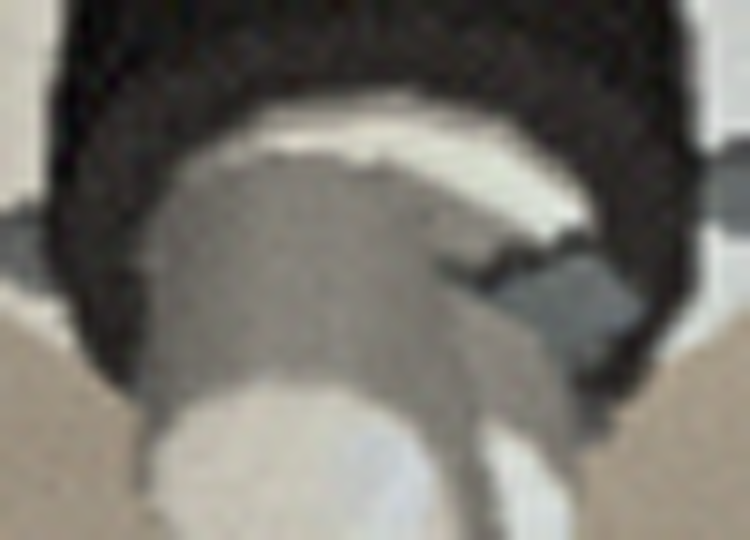

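View pics/w6c.png

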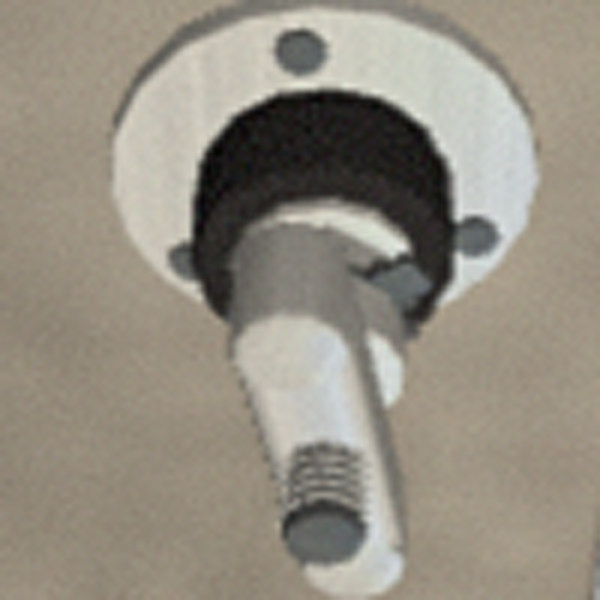

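```bash
python3 - <<'E'
from h import *
import pickle
from scipy.optimize import least_squares
# tab angle from tip mid, with axis correction from stud-top centre
C0=np.array([.488,.127,0])
for n,uv,stud in (('c3.pkl',(510,202),(267+312/6,139+531/6)),('c6.pkl',(618,278),(267+324/6,139+533/6))):
    c=pickle.load(open(n,'rb')); px=(296+(uv[0]+.5)/15-.5,166+(uv[1]+.5)/15-.5)
    print(n,'stud err',np.array(stud)-.5-proj(c,C0+[0,0,.068])[0])
    for z in(.0325,.034):
        a=onz(c,px,z)-C0; print(z,np.hypot(a[0],a[1]),np.degrees(np.arctan2(a[1],a[0])))
C=np.array([.488,.127,.035])
p,o,e=viewpose(C,240,30,.24)
manip.servo_line(manip.current_tool_pos()+[0,-.02,.05],vel=.2)
manip.move_pose(p+[.02,0,.05],o); manip.servo_line(p,o)
manip.sleep(.2);print(manip.current_clock())
c=viewer.get_calibration('wrist'); w=viewer.get_image('wrist'); pickle.dump(c,open('c7.pkl','wb')); cv2.imwrite('pics/w7.png',w[:,:,::-1])
u,v=proj(c,C)[0]; print(u,v)
crop(w,296,166,50,36,15,'w7d.png')
for z,r in ((.031,.0098),(.021,.0125)):
  for a in range(-75,15,15): print(z,a,(15*(proj(c,C0+[r*np.cos(np.radians(a)),r*np.sin(np.radians(a)),z])[0]-[296,166]+.5)).round())
E
```

```text
c3.pkl stud err [ 0.92735386 -2.30893541]
0.0325 0.016656458839506484 -121.26068819817142
0.034 0.017825166965068855 -118.75429645216865
c6.pkl stud err [ 0.85129646 -2.53437067]
0.0325 0.01615350500835237 -142.07734882597384
0.034 0.01699022480522577 -138.03564326722787
47.3333
319.5002071175867 195.64779421644187
0.031 -75 [497. 300.]
0.031 -60 [457. 278.]
0.031 -45 [410. 263.]
0.031 -30 [360. 259.]
0.031 -15 [309. 263.]
0.031 0 [263. 278.]
0.021 -75 [531. 139.]
0.021 -60 [481. 111.]
0.021 -45 [423.  92.]
0.021 -30 [360.  86.]
0.021 -15 [297.  92.]
0.021 0 [239. 111.]
```

View pics/w7d.png

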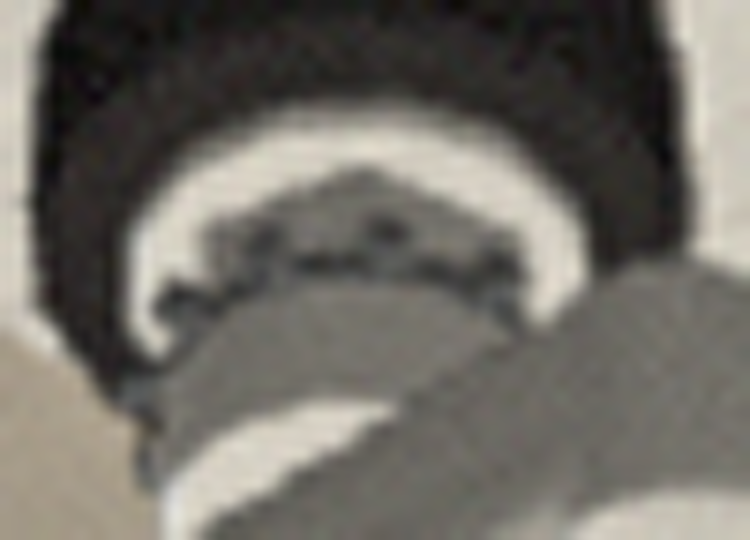

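View pics/w7.png

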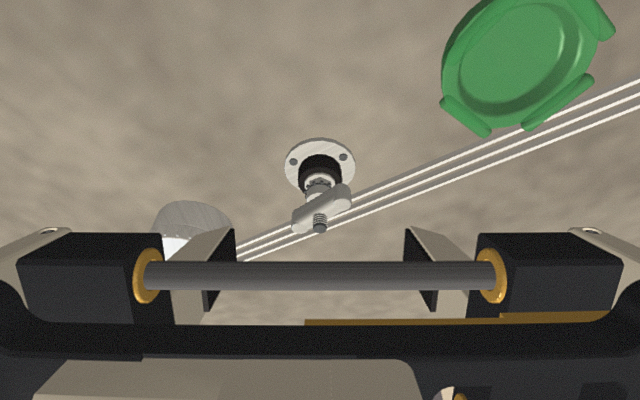

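```bash
python3 - <<'E'
from h import *
manip.servo_line(manip.current_tool_pos()+[0,0,.12],vel=.2); manip.sleep(.3)
t=viewer.get_image('top');s=viewer.get_image('scene')
a=cv2.resize(t[150:300,130:450,::-1],None,fx=2.4,fy=2.4)
cv2.imwrite('pics/t8.png',a); cv2.imwrite('pics/s8.png',s[:,:,::-1])
print(manip.current_clock(),ft(5).round(2),st())
E
```

```text
48.5417 [-0.11 -0.18 -0.19 -0.24 -0.52 -0.01] (array([0.5156, 0.1113, 0.2233]), np.float64(-120.0), array([-0.4334,  0.2498, -0.8659]))
```

View pics/t8.png

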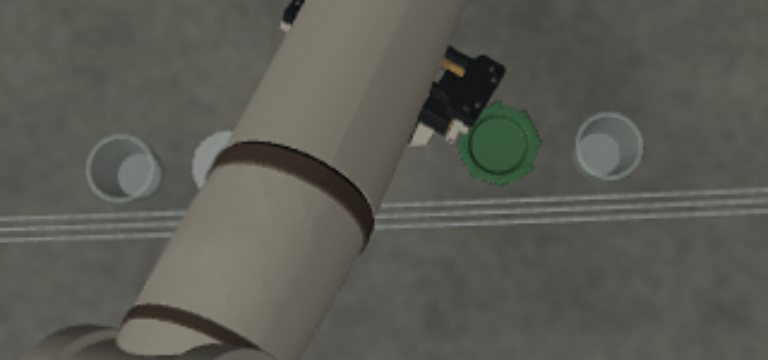

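View pics/s8.png

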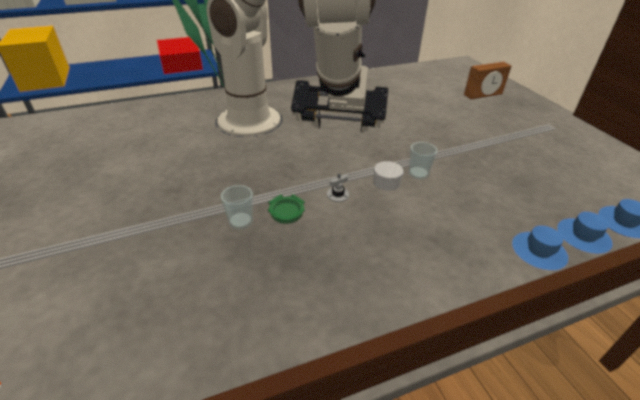

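The tumblers (238,205 and 423,160), ashtray (286,208) and tin (388,176) stand at the same pixels in the scene view as at the start. The gripper is open and clear, so I'll hand in.

```bash
python3 - <<'E'
from bench import manip
print(manip.hand_in(), manip.current_clock())
E
```

```text
the job is handed in; nothing more can be done
the job is handed in; nothing more can be done
```

I ran the bar-handled nut down about 4.7 rad (1.5 mm) over three grips until it bore on the washer, then tightened it. It ended up tighter than the 0.31–0.36 N m you asked for. I let go, moved clear and handed in at about 48.5 s.

- **Over-tightened:** the torque climbed steadily to 0.33 N m as read. The last 0.03 rad step then took it to 0.44–0.45 N m as the washer went solid. The wrist reading was probably about 0.04 N m low during the bite, so the true peak may have been nearer 0.49. I eased the tool back 0.015 rad, where it still read 0.315 N m, and opened the jaws.
- **Washer:** its tab turned clockwise about 20° (0.35 rad), which agrees with the full bite, so the nuts should be locked.
- **Hexagon nut:** its corners show no turn beyond my measuring error of about 2°, so it does not look dragged round. The torque peak came close to the 0.5 N m at which that happens.
- **Forces and surroundings:** the force on the stud stayed below about 4 N. The glasses, ashtray and tin are where they were in the scene view.

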